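Seat a bearing cap and check its height with a sprung bridge gauge

ROBOT

A 6-joint arm with a two-finger parallel gripper is mounted at the origin on the work surface. World frame = base frame: x ahead of the robot, y to its left, z up, the work surface at z = 0. Lengths are in mm, angles in rad, forces in N, time in s.
With the tool pointing down it reaches from about 325 to 775 mm from the base axis. Payload 9.3 kg.
Tool frame: the origin (TCP) lies at the very end of the fingers, on their centre line; the grasp point (between the pads) lies 19 mm behind it (ctrl.tcp_to_grasp is the distance from the TCP to the grasp point, in mm); z points along the fingers, y is the direction in which the jaws open and shut (so a half turn about z gives the same grasp; the last joint's range is limited). The gripper opens to 85 mm and grips with 20 to 120 N. Pads are 22 mm wide; open, the fingers measure 114 mm over their backs; the gripper's body (76 mm by 85 mm) begins 54 mm behind the grasp point. The pads swing forward as they close: fully open they stand 13 mm farther back than shut.
Start: joints at [1.063, 0.259, 0.021, 1.334, 0, 1.418], TCP at [191.073, 515.74, 231.279] pointing down, gripper open.
Joint ranges: [-3.04, 3.04], [-0.91, 1.82], [-1.04, 1.36], [-1.92, 1.95], [-1.52, 1.45], [-3.14, 3.14]. Speed limits (rad/s): [2.22, 2.22, 2.79, 3.14, 3.14, 3.14].

INTERFACE

Orientations are given as a 3x3 rotation matrix whose columns are the frame's x, y, z axes.
In Python, from plant import ctrl gives the robot as it stands.
- The arm moves only by the shell command python3 -m inch 'ROWS' [FORCE]. ROWS is JSON, a list of rows, each an object with "dr": the turn, a rotation vector about the tool's x, y, z in degrees, a list of three; "translation": the shift along the tool's x, y, z in mm, a list of three; "gripper": the closure, from -1 (fully open) to 1 (shut). In form: [{"dr": [ax, ay, az], "translation": [tx, ty, tz], "gripper": gripper}, ...]. A call has 1 to 12 rows; each row is the pose to reach, as a shift and turn from the pose commanded when the call began, along the tool's axes at that moment; what a row does not reach only later rows make up. A row lasts 1/12 s, in which the tool goes at most 41.7 mm and 7.16 degrees, less where a joint would pass 70% of its speed; a pose out of reach is approached as far as the arm can. A call with a gripper value outside its range is refused whole. The fingers move at their own pace and stop on an object; FORCE is the grip in N (left out, the last holds). Time passes only in rows, so rows that repeat a pose let the fingers close. It gives the time, the measured TCP pose, the force and the opening at its end, in the units of the state.
- ctrl.read_state(): the state, without advancing time (a new reading comes with each control period).
- ctrl.grab_frame(name): name is "side" or "top"; returns a dict with "image" (420x560x3 uint8, red, green, blue), "vfov" (degrees; the focal length in pixels is half the picture's height over the tangent of half this angle, whatever the lens; pixels are square), "cx", "cy" (the principal point, pixels), "dist" ([k1, k2, p1, p2, k3] as OpenCV has them; the pictures are not rectified), "pose" (4x4, takes a point from camera to world coordinates). Camera axes: x right, y down, z forward; pixel columns grow to the right and rows downward; lengths in mm; the calibration is good to about 2 mm. A picture is of the moment at which its call begins. There is no depth.
- ctrl.sign_off(): hands the job in, once; it reports no verdict.
Trained networks look in the newest picture that a camera, given by its name, has taken for a name from the list of things; names that differ only in an ending like _2 or _b are one class to them, and where a whole thing is asked for, a point or a joint stands for the part that bears it (a point fixed in the world has none). Each returns a list of dicts, best first, with "conf" (0 to 1); they miss things now and then, are a little off and sometimes report something else, mostly with a low value. They report only what shows in the picture. A call takes as long as a camera call. They do not tell look-alikes from the thing itself.
- ctrl.find_in(camera, name): "point" ([column, row] in pixels, amid what is visible of it).
- ctrl.trace(camera, name): "mask" (420x560 bool, what is visible of it) and "point" ([column, row] in pixels, amid what is visible of it).
- ctrl.landmark_of(camera, name): "point" ([column, row] in pixels: a listed point, or the origin of a listed thing).
The state is a dict: "clock": time; "qpos": joint angles; "joint_velocities": joint speeds; "joint_torque": joint torques, N m; "eef_pos": TCP position; "ee_rot": TCP orientation; "contact_force": force on the tool from outside, world axes, zero at the start; "wrist_torque": the same for the moment, N m; "width": finger opening in mm.
Only numpy, scipy, OpenCV 4.12 (cv2) and the standard library are available. Lean on these libraries where they do the work, as an engineer would, in place of code of your own. Each camera call takes 0.05 s, during which the arm holds its last target. There are 200 camera calls.

TASK

The bridge height gauge is lying on its side: stand it upright on a bare part of the surface plate, its foot on the bare metal so that it reads zero, and let go. Then press the round cap in the bearing carrier down until it is fully home; then pick the gauge up again by its black barrel and lower it gently, without dropping it, so that it straddles that carrier with both legs standing on the plate and its sprung foot in the middle of the round cap. Leave it standing there and leave the carrier with the oblong cap and the other things on the bench alone.

Things in the scene. Friction and masses are not known exactly. Their poses are not given: they have to be found in the camera images.
- gauge: Steel bridge gauge, 0.3 kg: two legs, a beam, barrel on top, sprung foot between. Origin midway between the leg undersides; own z goes up to the barrel, y along the beam. Legs centred at y +-45, 16 (y) x 44 (x), z 0 to 76; gap 74. Balance point near z 65. Beam 30 thick, z 60 to 76. At first it lies on the bench (z = 0) on its legs' sides: own z level, roughly to -y, origin 22 up.
- barrel (a point): Centre of the gauge's black square barrel, the place to grip it: 34 (gauge y) x 30 (gauge x) mm, gauge z 76 to 122, so this point is 99 mm from the origin along the gauge's z. The foot's 8 mm rod rises out of its top when the reading is over 12 mm.
- foot (a joint): Reading of the gauge in m: height of the foot's face over the undersides of the legs, along the gauge's own z. A light spring (0.3 N extended, 1.1 N at 35 mm) pushes it out: -0.006 hanging free or lying, 0 when it stands on a flat plate, 0.035 when it stands on the plate with the foot on the fully home cap. It stops at 0.050.
- foot_face (a point): Centre of the foot's lower face (a disc 16 mm across), on the gauge's own z axis.
- plate: Dark cast-iron surface plate, fixed, 280 (x) x 420 (y) x 20 mm. Origin at the centre of its underside on the bench; its upper face is at z = 0.020.
- bare (a point): Centre, on the plate's upper face, of a bare area at least 130 x 90 mm (plate x by plate y).
- carrier: Aluminium bearing carrier with the ROUND cap, fixed on the plate. Block 70 (x) x 46 (y) x 30 mm high, with 10 mm high bolt ears and 6 mm bolt heads on both x ends (110 mm overall). Origin at the centre of its underside, on the plate's upper face; own x is its long way. The gauge straddles it with its beam along the carrier's y.
- cap (a joint): How far the round cap is pushed in, in m: 0.010 is fully home (its rim flush down on the carrier), it starts between 0 and 0.005. It slides straight down with about 6 N of friction and stays where it is left.
- cap_top (a point): Centre of the top face of the round dark steel cap (36 mm across, flange 5 mm thick). Fully home it is 35 mm above the plate's upper face, before that up to 45 mm.
- other_carrier: The same carrier block but with an oblong bar cap (64 x 24 mm), already home, top 35 mm above the plate. Not to be worked on. Origin and axes as the carrier.
- vblock: Bystander, loose: dark steel V-block on the plate, 36 x 40 x 34 mm, origin under its centre.
- bush: Bystander, loose: brass bush on the plate, 36 mm across, 28 mm high, origin under its centre.
- parallel: Bystander, loose: steel parallel bar on the plate, 12 (x) x 100 (y) x 22 mm, origin under its centre.
- spanner: Bystander, loose: open spanner lying on the bench.
- driver: Bystander, loose: black-handled screwdriver lying on the bench.
- oil: Bystander, loose: white oil bottle standing on the bench, 56 mm across, 150 mm high.
- tin: Bystander, loose: small steel bowl on the bench, 80 mm across, 60 mm high.
There are look-alikes about, which are no part of the job. Leave any pink look-alike of the gauge alone.

How it is judged (in metres and radians):
On the way, in this order (a step that is already met when the one before it is completed fails the run):
1. the gauge stands upright on a bare part of the plate, let go, and reads zero within 2 mm (angle between gauge's own z axis and vertical below 0.06 rad and z of gauge in the frame of plate between 0.017 and 0.0235 m and x of gauge in the frame of plate between -0.14 and 0.14 m and y of gauge in the frame of plate between -0.21 and 0.21 m and contact force between gauge and the fingers below 0.1 N and linear speed of gauge below 0.02 m/s and value of joint foot between -0.002 and 0.002 m), for 0.2 s.
2. the round cap is pressed fully home (within 1 mm) (value of joint cap above 0.009 m), for 0.1 s.
At the end, for the whole second after the job is handed in: The gauge stands upright (within 0.06 rad) and still with its legs on the plate, straddling the carrier, its foot wholly on the round cap (centres within 10 mm), reading 35 mm within 2.5 mm; the cap is home within 1 mm; nothing is held (angle between gauge's own z axis and vertical below 0.06 rad and z of gauge in the frame of plate between 0.017 and 0.0235 m and x of gauge in the frame of plate between -0.14 and 0.14 m and y of gauge in the frame of plate between -0.21 and 0.21 m and contact force between gauge and the fingers below 0.1 N and linear speed of gauge below 0.02 m/s and value of joint cap above 0.009 m and value of joint foot between 0.0325 and 0.0375 m and horizontal distance between foot_face and cap_top below 0.01 m); the robot touches nothing.
It fails at once if the gauge is dropped (falls faster than 0.4 m/s out of the grip) (linear speed of gauge above 0.4 m/s and contact force between gauge and the fingers below 0.1 N).
It fails at once if a bystander is moved by more than 20 mm (distance of any of vblock, bush, parallel, spanner, driver, oil, tin from where it was at the start of the episode above 0.02 m).
It also fails if it takes over 64 s, if anything falls off the work surface, if the arm or the gripper's body presses on something with over 40 N, if the wrist force passes 120 N, or if a joint passes its speed limit or range.

## Working session

There is one attempt and no reset: what is moved stays moved. The work goes in short steps, Python scripts to look and compute and a shell command to move; the robot and the scene stay as the last step left them, time stands still between calls to the robot, and variables do not carry over. Pictures are saved under pics/ and viewed, about 8 in all and at most 12, crops included, and the job is handed in when it is done.

```bash
mkdir -p pics; ls
cat > h.py <<'E'
import numpy as np, cv2
from plant import ctrl
def K(f):
    fl=210/np.tan(np.radians(f["vfov"])/2); return np.array([[fl,0,f["cx"]],[0,fl,f["cy"]],[0,0,1.]])
def ray(f,p):
    u=cv2.undistortPoints(np.array([[p]],float),K(f),np.array(f["dist"],float))[0,0]
    P=np.array(f["pose"]); return P[:3,3],P[:3,:3]@np.array([u[0],u[1],1.])
def onz(f,p,z):
    o,d=ray(f,p); return o+d*(z-o[2])/d[2]
def proj(f,X):
    P=np.linalg.inv(np.array(f["pose"])); X=np.atleast_2d(np.array(X,float))
    return cv2.projectPoints(X,cv2.Rodrigues(P[:3,:3])[0],P[:3,3],K(f),np.array(f["dist"],float))[0][:,0]
def tri(fs,ps):
    A=np.zeros((3,3));b=np.zeros(3)
    for f,p in zip(fs,ps):
        o,d=ray(f,p);d=d/np.linalg.norm(d);M=np.eye(3)-np.outer(d,d);A+=M;b+=M@o
    return np.linalg.solve(A,b)
E
python3 - <<'E'
from h import *
fs={}
for c in("side","top"):
    f=ctrl.grab_frame(c);fs[c]=f;cv2.imwrite(f"pics/{c}0.png",f["image"][:,:,::-1])
    np.set_printoptions(precision=1,suppress=True)
    print(c,np.array(f["pose"])[:3,3],np.array(f["pose"])[:3,2])
    for n in["gauge","barrel","foot_face","plate","bare","carrier","cap_top","other_carrier"]:
        print(n,[(np.round(r["point"],1).tolist(),round(r["conf"],2)) for r in ctrl.landmark_of(c,n)[:4]])
s=ctrl.read_state();print(s["eef_pos"],s["ee_rot"],s["width"])
cv2.imwrite("pics/both.png",np.vstack([fs["side"]["image"],fs["top"]["image"]])[:,:,::-1])
E
```

```text
pics
side [  390.  -1018.9   987.8] [ 0.1  0.7 -0.7]
gauge [([257.5, 155.5], 0.92), ([214.6, 138.0], 0.74), ([280.8, 136.7], 0.57)]
barrel [([238.1, 147.9], 0.94), ([291.3, 127.1], 0.92), ([265.3, 173.2], 0.7)]
foot_face [([214.2, 135.7], 0.57), ([281.3, 144.0], 0.57), ([257.3, 153.1], 0.47)]
plate [([337.6, 192.3], 0.28)]
bare [([271.7, 208.6], 0.69)]
carrier [([257.2, 155.3], 0.3)]
cap_top [([291.3, 260.1], 0.6), ([241.0, 274.7], 0.15)]
other_carrier [([282.2, 240.7], 0.57), ([253.6, 154.5], 0.39)]
top [ 415.3   34.1 1395.6] [ 0.1  0.  -1. ]
gauge [([127.7, 206.9], 0.7), ([116.0, 293.6], 0.59), ([164.5, 242.2], 0.58)]
barrel [([142.8, 267.5], 0.86), ([199.7, 235.3], 0.74), ([411.8, 191.2], 0.66), ([98.0, 191.5], 0.55)]
foot_face [([177.5, 179.6], 0.61), ([119.4, 295.2], 0.59), ([129.2, 202.6], 0.51), ([161.1, 244.1], 0.41)]
plate [([311.4, 233.6], 0.71)]
bare [([271.7, 239.1], 0.92), ([448.5, 266.2], 0.68)]
carrier [([362.3, 225.0], 0.78)]
cap_top [([365.8, 226.8], 0.68)]
other_carrier [([314.6, 230.5], 0.93)]
[191.1 515.7 231.3] [[-0.9  0.3 -0. ]
 [ 0.3  0.9 -0. ]
 [ 0.  -0.  -1. ]] 85.57401609910731
```

View pics/side0.png

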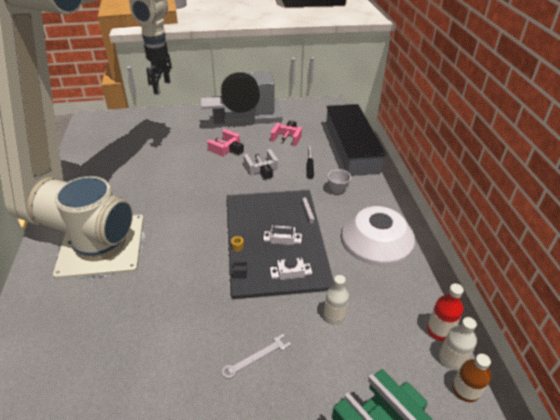

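View pics/top0.png

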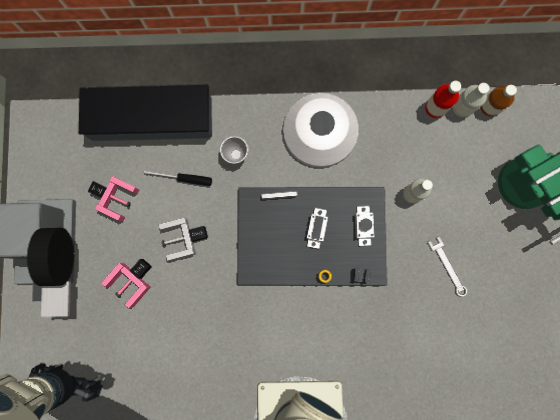

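The grey gauge lies at side (262,162), top (182,240), with its barrel at top (200,235). Look-alikes are the pink gauges at top (115,200) and (127,285). The round-cap carrier is at top (365,226) and the oblong one at (317,229). The vblock is at (358,276), the bush at (325,276), the parallel at (279,196), and the bare area is around (271,239).

Run:
```python
from h import *
np.set_printoptions(precision=1,suppress=True)
F={c:ctrl.grab_frame(c) for c in("side","top")}
s,t=F["side"],F["top"]
print("barrel tri",tri([s,t],[[265.3,173.2],[199.7,235.3]]), "top@22",onz(t,[199.7,235.3],22),"side@22",onz(s,[265.3,173.2],22))
print("gauge org top",onz(t,[164.5,242.2],22),"side",onz(s,[257.5,155.5],22))
print("cap top@62",onz(t,[365.8,226.8],62),"side@62",onz(s,[291.3,260.1],62),tri([s,t],[[291.3,260.1],[365.8,226.8]]))
print("carrier",onz(t,[362.3,225],20)); print("other",onz(t,[314.6,230.5],20),onz(s,[282.2,240.7],20))
print("bare",onz(t,[271.7,239.1],20),onz(s,[271.7,208.6],20),"plate",onz(t,[311.4,233.6],0))
for n in("bush","parallel","vblock"):
    r=ctrl.landmark_of("top",n)
    if r: print(n,r[0]["conf"],onz(t,r[0]["point"],20))
im=t["image"][:,:,::-1]
# plate outline
g=ctrl.trace("top","gauge")
for m in g: 
    ys,xs=np.where(m["mask"]);print("mask",m["conf"],m["point"],t["image"][m["mask"]].mean(0))
    if 150<m["point"][0]<215:
        pts=np.c_[xs,ys].astype(float);w=np.array([onz(t,p,22)[:2] for p in pts]);print(cv2.minAreaRect(w.astype(np.float32)))
a=cv2.resize(im[195:290,140:230],None,fx=6,fy=6,interpolation=2);b=cv2.resize(im[180:290,300:395],None,fx=5,fy=5,interpolation=2)
b=cv2.resize(b,(int(b.shape[1]*570/b.shape[0]) if 0 else 260*1,300)) if 0 else cv2.copyMakeBorder(b,0,20,0,0,0)
cv2.imwrite("pics/crop1.png",cv2.resize(np.hstack([a,cv2.resize(b,(475,570))]),(800,450)) )
```

```text
barrel tri [527.3 275.3  12.3] top@22 [525.1 273.7  22. ] side@22 [527.3 262.4  22. ]
gauge org top [507.6 374.3  22. ] side [511.3 373.8  22. ]
cap top@62 [ 535.3 -192.    62. ] side@62 [ 546.5 -189.4   62. ] [ 540.5 -192.    64.8]
carrier [ 544.4 -189.4   20. ]
other [531.7 -53.9  20. ] [539.1 -71.8  20. ]
bare [509.9  68.6  20. ] [526.3  75.3  20. ] plate [524.7 -45.7   0. ]
bush 0.49 [398.9 -79.9  20. ]
parallel 0.61 [635.5  36.5  20. ]
vblock 0.63 [ 402.  -176.8   20. ]
mask 0.95 [188.4, 235.9] [136.2 133.8 131.1]
((521.6256713867188, 318.5964050292969), (116.04669952392578, 131.10885620117188), 13.691079139709473)
mask 0.9 [133.6, 276.7] [159.1  91.5 111.4]
mask 0.83 [110.8, 197.5] [168.8  94.9 116.3]
```

View pics/crop1.png

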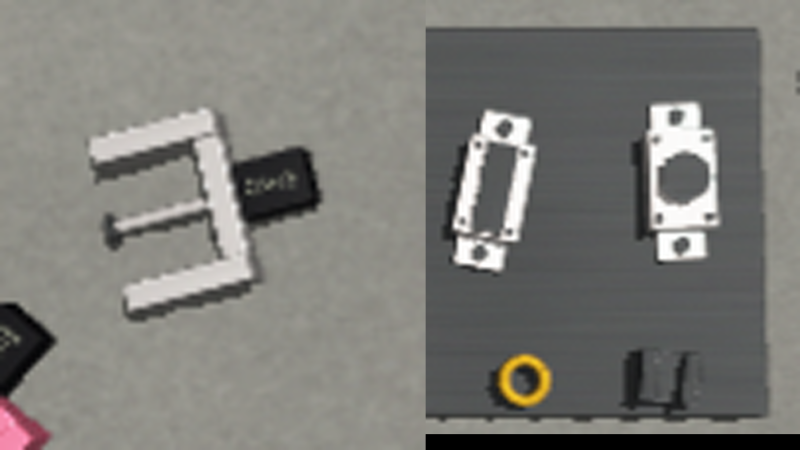

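The crop confirms the grey gauge with barrel and rod, and the round cap in the right-hand carrier. Next I fit the poses to the silhouettes.

```bash
cat > fit.py <<'E'
from h import *
from scipy.optimize import minimize
def box(x0,x1,y0,y1,z0,z1): return np.array([[x,y,z] for x in(x0,x1) for y in(y0,y1) for z in(z0,z1)],float)
GA=[box(-22,22,37,53,0,76),box(-22,22,-53,-37,0,76),box(-15,15,-53,53,60,76),box(-15,15,-17,17,76,122)]
CA=[box(-35,35,-23,23,0,30),box(-55,55,-14,14,0,10)]
def sil(f,parts,R,t,S=4):
    m=np.zeros((420*S,560*S),np.uint8)
    for p in parts:
        q=proj(f,p@R.T+t); cv2.fillConvexPoly(m,cv2.convexHull(np.round((q+.5)*S).astype(np.int32)),1)
    return cv2.resize(m.astype(np.float32),(560,420),interpolation=cv2.INTER_AREA)
def fit(views,parts,pose,p0,step):
    def c(p):
        R,t=pose(p); return sum(np.abs(sil(f,parts,R,t)-m).sum()/m.sum() for f,m in views)
    s=np.vstack([p0]+[np.array(p0)+np.eye(3)[i]*step[i] for i in range(3)])
    r=minimize(c,p0,method="Nelder-Mead",options=dict(initial_simplex=s,xatol=.01,fatol=1e-4)); return r.x,r.fun
def lying(p):
    a=p[2];z=np.array([np.sin(a),-np.cos(a),0]);x=np.array([0,0,1.]);y=np.cross(z,x);return np.c_[x,y,z],np.array([p[0],p[1],22.])
def stand(zz):
    def g(p):
        c,s=np.cos(p[2]),np.sin(p[2]);return np.array([[c,-s,0],[s,c,0],[0,0,1.]]),np.array([p[0],p[1],zz])
    return g
E
python3 - <<'E'
from fit import *
np.set_printoptions(precision=3,suppress=True)
F={c:ctrl.grab_frame(c) for c in("side","top")}
V={}
for c,u in(("side",(262,162)),("top",(185,238))):
    r=min(ctrl.trace(c,"gauge"),key=lambda r:np.hypot(*(np.array(r["point"])-u)));print(c,r["conf"],r["point"],r["mask"].sum())
    V[c]=(F[c],r["mask"].astype(np.float32))
for k in(["top"],["side"],["side","top"]): print(k,fit([V[c] for c in k],GA,lying,[508,374,.2],[8,8,.1]))
for n,u in(("carrier",(365,226)),("other_carrier",(317,229))):
  for c in("top","side"):
    for r in ctrl.trace(c,n):
        print(n,c,r["conf"],r["point"],r["mask"].sum())
        if c=="top" and abs(r["point"][0]-u[0])<12: print(fit([(F[c],r["mask"].astype(np.float32))],CA,stand(20),[540,-190 if n=="carrier" else -55,.05],[6,6,.1]))
        if c=="side" and r["conf"]>.4: print(fit([(F[c],r["mask"].astype(np.float32))],CA,stand(20),list(onz(F[c],r["point"],40)[:2])+[.05],[6,6,.1]))
r=ctrl.trace("top","plate")[0]["mask"].astype(np.uint8);pts=cv2.findContours(r,0,2)[0];q=max(pts,key=len)[:,0]
print("plate",cv2.minAreaRect(np.array([onz(F["top"],p,20)[:2] for p in q],np.float32)))
E
```

```text
side 0.65 [266.7, 164.6] 598
top 0.58 [188.4, 234.6] 804
['top'] (array([507.388, 376.75 ,   0.235]), np.float64(0.18835510313510895))
['side'] (array([506.936, 373.202,   0.246]), np.float64(0.14329013228416443))
['side', 'top'] (array([507.397, 376.165,   0.235]), np.float64(0.3513086438179016))
carrier top 0.95 [363.3, 226.1] 695
(array([ 540.399, -190.691,    0.004]), np.float64(0.1453237384557724))
carrier side 0.67 [291.3, 268.4] 683
(array([ 543.082, -191.17 ,    0.022]), np.float64(0.08061859756708145))
other_carrier top 0.82 [317.2, 229.4] 586
(array([538.449, -57.455,  -0.219]), np.float64(0.0787116065621376))
other_carrier side 0.49 [263.3, 164.7] 624
(array([519.374, 291.237,   0.084]), np.float64(0.5215344429016113))
plate ((518.07080078125, -42.64131164550781), (418.8034362792969, 278.5242004394531), 88.58074188232422)
```

```bash
cat > go.py <<'E'
import numpy as np
from scipy.spatial.transform import Rotation as Ro
from plant import ctrl
np.set_printoptions(precision=1,suppress=True)
def unit(v): return np.array(v,float)/np.linalg.norm(v)
def tool(z,y):
    z=unit(z);y=np.array(y,float);y=unit(y-z*(y@z));return np.c_[np.cross(y,z),y,z]
def need(R,grasp,back=0,base=None):
    """dr,translation taking the tool from now (or base=(R,p)) to orientation R, grasp point at grasp, `back` mm behind along tool z"""
    s=ctrl.read_state();R0,p0=base or (np.array(s["ee_rot"]),np.array(s["eef_pos"]))
    p=np.array(grasp,float)+R[:,2]*(ctrl.tcp_to_grasp-back)
    print("dr",np.degrees(Ro.from_matrix(R0.T@R).as_rotvec()),"t",R0.T@(p-p0),"tcp",p); return R,p
def st():
    s=ctrl.read_state();print("clk",s["clock"],"q",np.round(s["qpos"],2),"tcp",np.array(s["eef_pos"]),"F",np.array(s["contact_force"]),"w",s["width"]);print(np.round(np.array(s["ee_rot"]),3))
E
python3 - <<'E'
from go import *
st()
a=.24;gz=np.array([np.sin(a),-np.cos(a),0]);b=np.radians(30)
R=tool(-gz*np.sin(b)-np.array([0,0,1])*np.cos(b),[np.cos(a),np.sin(a),0])
g=np.array([507.3,375.5,27])+99*gz; print(g)
base=need(R,g,90); need(R,g,0,base)
E
```

```text
clk 1.65 q [ 1.1  0.3  0.   1.3 -0.   1.4] tcp [191.1 515.8 231.3] F [ 0.5  0.4 -0.5] w 85.41198520400435
[[-0.9  0.3  0. ]
 [ 0.3  0.9  0. ]
 [-0.   0.  -1. ]]
[530.8 279.3  27. ]
dr [-14.6  27.6  54.6] t [-420.7 -133.2  142.5] tcp [539.3 244.7  88.7]
dr [0. 0. 0.] t [ 0. -0. 90.] tcp [528.6 288.4  10.8]
```

```bash
python3 -m inch '[{"dr":[0,0,7],"translation":[-40,-13,5],"gripper":-1},{"dr":[-3,5,14],"translation":[-80,-26,10],"gripper":-1},{"dr":[-5,10,21],"translation":[-120,-39,15],"gripper":-1},{"dr":[-7,14,28],"translation":[-160,-52,25],"gripper":-1},{"dr":[-9,18,35],"translation":[-200,-65,40],"gripper":-1},{"dr":[-11,21,42],"translation":[-240,-78,60],"gripper":-1},{"dr":[-13,24,48],"translation":[-280,-91,80],"gripper":-1},{"dr":[-14.6,27.6,54.6],"translation":[-320,-104,100],"gripper":-1},{"dr":[-14.6,27.6,54.6],"translation":[-355,-115,120],"gripper":-1},{"dr":[-14.6,27.6,54.6],"translation":[-390,-125,135],"gripper":-1},{"dr":[-14.6,27.6,54.6],"translation":[-420.7,-133.2,142.5],"gripper":-1},{"dr":[-14.6,27.6,54.6],"translation":[-420.7,-133.2,142.5],"gripper":-1}]' 80
cat > c1.py <<'E'
from go import *
st()
a=.24;gz=np.array([np.sin(a),-np.cos(a),0]);b=np.radians(30)
R=tool(-gz*np.sin(b)-np.array([0,0,1])*np.cos(b),[np.cos(a),np.sin(a),0])
need(R,np.array([507.3,375.5,27])+99*gz)
E
python3 c1.py
```

```text
clock: 2.65
eef_pos: [543.2, 240.8, 86.0]
ee_rot: [[-0.202, 0.972, -0.118], [0.842, 0.234, 0.485], [0.5, -0.002, -0.866]]
contact_force: [-0.6, 0.0, 0.1]
width: 85.0
clk 2.65 q [ 0.   0.5 -0.2  1.1  0.5  1.3] tcp [543.2 240.8  86. ] F [-0.6  0.   0.1] w 84.98002360447235
[[-0.2  1.  -0.1]
 [ 0.8  0.2  0.5]
 [ 0.5 -0.  -0.9]]
dr [ 0.   0.  -0.2] t [ 5.5 -2.9 90. ] tcp [528.6 288.4  10.8]
```

```bash
python3 -m inch '[{"dr":[0,0,0],"translation":[5.5,-3,10],"gripper":-1},{"dr":[0,0,0],"translation":[5.5,-3,30],"gripper":-1},{"dr":[0,0,0],"translation":[5.5,-3,50],"gripper":-1},{"dr":[0,0,0],"translation":[5.5,-3,68],"gripper":-1},{"dr":[0,0,0],"translation":[5.5,-3,80],"gripper":-1},{"dr":[0,0,0],"translation":[5.5,-3,88],"gripper":-1},{"dr":[0,0,0],"translation":[5.5,-3,88],"gripper":-1},{"dr":[0,0,0],"translation":[5.5,-3,88],"gripper":-1}]'
python3 - <<'E'
from h import *
import runpy; runpy.run_path("c1.py")
o=[]
for c,(u,v) in(("side",(265,168)),("top",(195,235))):
    f=ctrl.grab_frame(c);o.append(cv2.resize(f["image"][v-45:v+45,u-45:u+45,::-1],(400,400),interpolation=2))
cv2.imwrite("pics/g1.png",np.hstack(o))
E
```

```text
clock: 3.32
eef_pos: [524.7, 291.5, 15.5]
ee_rot: [[-0.206, 0.971, -0.12], [0.841, 0.238, 0.486], [0.5, -0.001, -0.866]]
contact_force: [-0.4, -0.3, 0.1]
width: 85.5
clk 3.3167 q [ 0.1  0.5 -0.3  0.8  0.5  1.4] tcp [524.7 291.5  15.5] F [-0.4 -0.3  0.1] w 85.45838954248262
[[-0.2  1.  -0.1]
 [ 0.8  0.2  0.5]
 [ 0.5 -0.  -0.9]]
dr [-0.1 -0.   0. ] t [-5.8  3.1  2.1] tcp [528.6 288.4  10.8]
```

View pics/g1.png

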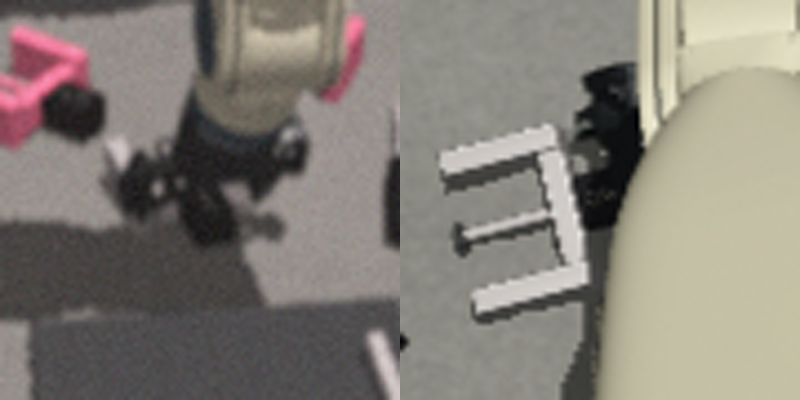

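The view shows the barrel between the open fingers, at crop (600,200). My offset had corrected a lag rather than a real error, so I undo it and close.

```bash
python3 -m inch '[{"dr":[0,0,0],"translation":[-5.6,3,2],"gripper":-1},{"dr":[0,0,0],"translation":[-5.6,3,2],"gripper":-1},{"dr":[0,0,0],"translation":[-5.6,3,2],"gripper":-1},{"dr":[0,0,0],"translation":[-5.6,3,2],"gripper":1},{"dr":[0,0,0],"translation":[-5.6,3,2],"gripper":1},{"dr":[0,0,0],"translation":[-5.6,3,2],"gripper":1},{"dr":[0,0,0],"translation":[-5.6,3,2],"gripper":1},{"dr":[0,0,0],"translation":[-5.6,3,2],"gripper":1},{"dr":[0,0,0],"translation":[-5.6,3,2],"gripper":1},{"dr":[0,0,0],"translation":[-5.6,3,2],"gripper":1},{"dr":[0,0,0],"translation":[-5.6,3,2],"gripper":1},{"dr":[0,0,0],"translation":[-5.6,3,2],"gripper":1}]' 80; python3 c1.py
```

```text
clock: 4.42
eef_pos: [528.6, 288.4, 11.1]
ee_rot: [[-0.206, 0.971, -0.119], [0.841, 0.238, 0.486], [0.5, -0.0, -0.866]]
contact_force: [-0.1, -2.7, 5.4]
width: 33.0
clk 4.4167 q [ 0.1  0.5 -0.3  0.8  0.5  1.4] tcp [528.6 288.4  11.1] F [-0.1 -2.7  5.4] w 32.990769726124576
[[-0.2  1.  -0.1]
 [ 0.8  0.2  0.5]
 [ 0.5 -0.  -0.9]]
dr [-0. -0. -0.] t [-0.1 -0.   0.3] tcp [528.6 288.4  10.8]
```

```bash
cat > c2.py <<'E'
from go import *
import sys
st(); h=float(sys.argv[1])
gz=np.array([0,-1.,0]);b=np.radians(60)
R=tool(gz*np.sin(b)-np.array([0,0,1])*np.cos(b),[1,0,0])
need(R,np.array([515,72,20+99+h])-5*gz)
s=ctrl.read_state(); print("up in tool",np.array(s["ee_rot"]).T@[0,0,1.])
E
python3 c2.py 60
```

```text
clk 4.4167 q [ 0.1  0.5 -0.3  0.8  0.5  1.4] tcp [528.6 288.4  11.1] F [-0.1 -2.7  5.4] w 32.990769726124576
[[-0.2  1.  -0.1]
 [ 0.8  0.2  0.5]
 [ 0.5 -0.  -0.9]]
dr [  3.9 -89.6  14.8] t [-109.2  -67.4 -246.3] tcp [515.   60.8 169.7]
up in tool [ 0.5 -0.  -0.9]
```

```bash
python3 -m inch '[{"dr":[0,0,0],"translation":[5,0,-9],"gripper":1},{"dr":[0,0,0],"translation":[16,0,-28],"gripper":1},{"dr":[0,0,0],"translation":[31,0,-54],"gripper":1},{"dr":[0,0,0],"translation":[46,0,-80],"gripper":1},{"dr":[0,-4,0],"translation":[61,0,-106],"gripper":1},{"dr":[0,-10,1],"translation":[72,0,-125],"gripper":1},{"dr":[1,-16,3],"translation":[80,-3,-139],"gripper":1},{"dr":[1,-22,4],"translation":[76,-6,-146],"gripper":1},{"dr":[1,-28,5],"translation":[68,-10,-153],"gripper":1},{"dr":[2,-34,6],"translation":[58,-14,-160],"gripper":1},{"dr":[2,-40,7],"translation":[46,-18,-167],"gripper":1},{"dr":[2,-46,8],"translation":[34,-22,-174],"gripper":1}]'; python3 c2.py 60
```

```text
clock: 5.42
eef_pos: [521.0, 226.9, 179.6]
ee_rot: [[-0.118, 0.993, -0.016], [0.951, 0.109, -0.288], [-0.284, -0.049, -0.958]]
contact_force: [-0.4, -0.4, -4.4]
width: 32.9
clk 5.4167 q [ 0.4  0.4  0.1  1.4 -0.3  1.9] tcp [521.  226.9 179.6] F [-0.4 -0.4 -4.4] w 32.85316740971818
[[-0.1  1.  -0. ]
 [ 1.   0.1 -0.3]
 [-0.3 -0.  -1. ]]
dr [  1.7 -43.3   6.8] t [-154.5  -23.5   57.4] tcp [515.   60.8 169.7]
up in tool [-0.3 -0.  -1. ]
```

```bash
python3 -m inch '[{"dr":[0,-5,1],"translation":[-12,-2,0],"gripper":1},{"dr":[0,-10,2],"translation":[-30,-5,3],"gripper":1},{"dr":[1,-16,3],"translation":[-52,-8,9],"gripper":1},{"dr":[1,-22,4],"translation":[-76,-12,18],"gripper":1},{"dr":[1,-28,5],"translation":[-100,-16,30],"gripper":1},{"dr":[1,-33,6],"translation":[-122,-19,40],"gripper":1},{"dr":[2,-37,6],"translation":[-138,-22,50],"gripper":1},{"dr":[2,-40,6.5],"translation":[-148,-23,55],"gripper":1},{"dr":[2,-42,6.8],"translation":[-154,-23.5,57],"gripper":1},{"dr":[2,-42,6.8],"translation":[-154,-23.5,57],"gripper":1},{"dr":[2,-42,6.8],"translation":[-154,-23.5,57],"gripper":1},{"dr":[2,-42,6.8],"translation":[-154,-23.5,57],"gripper":1}]'; python3 c2.py 60
```

```text
clock: 6.42
eef_pos: [515.1, 62.1, 168.4]
ee_rot: [[-0.004, 1.0, -0.007], [0.524, -0.004, -0.852], [-0.852, -0.007, -0.524]]
contact_force: [0.1, -1.0, -2.4]
width: 33.0
clk 6.4167 q [ 0.4  0.6 -0.1  1.5 -0.9  2.3] tcp [515.1  62.1 168.4] F [ 0.1 -1.  -2.4] w 32.96135289484569
[[-0.   1.  -0. ]
 [ 0.5 -0.  -0.9]
 [-0.9 -0.  -0.5]]
dr [-0.4 -1.6  0.2] t [-1.8 -0.1  0.5] tcp [515.   60.8 169.7]
up in tool [-0.9 -0.  -0.5]
```

```bash
python3 -m inch '[{"dr":[-0.4,-1.6,0.2],"translation":[3,0,3],"gripper":1},{"dr":[-0.4,-1.6,0.2],"translation":[11,0,8],"gripper":1},{"dr":[-0.4,-1.6,0.2],"translation":[20,0,13],"gripper":1},{"dr":[-0.4,-1.6,0.2],"translation":[27,0,18],"gripper":1},{"dr":[-0.4,-1.6,0.2],"translation":[32,0,21],"gripper":1},{"dr":[-0.4,-1.6,0.2],"translation":[32,0,21],"gripper":1},{"dr":[-0.4,-1.6,0.2],"translation":[32,0,21],"gripper":1},{"dr":[-0.4,-1.6,0.2],"translation":[32,0,21],"gripper":1}]'; python3 c2.py 0
python3 - <<'E'
from h import *
o=[]
for c,(u,v) in(("side",(270,195)),("top",(270,238))):
    f=ctrl.grab_frame(c);o.append(cv2.resize(f["image"][v-50:v+50,u-50:u+50,::-1],(400,400),interpolation=2))
cv2.imwrite("pics/g2.png",np.hstack(o))
E
```

```text
clock: 7.08
eef_pos: [514.8, 60.6, 130.0]
ee_rot: [[-0.001, 1.0, 0.0], [0.499, 0.0, -0.867], [-0.867, -0.001, -0.499]]
contact_force: [0.5, 1.1, -3.3]
width: 33.0
clk 7.0833 q [ 0.4  0.6 -0.1  1.4 -0.9  2.3] tcp [514.8  60.6 130. ] F [ 0.5  1.1 -3.3] w 32.97177157190189
[[-0.   1.   0. ]
 [ 0.5  0.  -0.9]
 [-0.9 -0.  -0.5]]
dr [0.  0.1 0. ] t [17.8  0.2  9.9] tcp [515.   60.8 109.6]
up in tool [-0.9 -0.  -0.5]
```

View pics/g2.png

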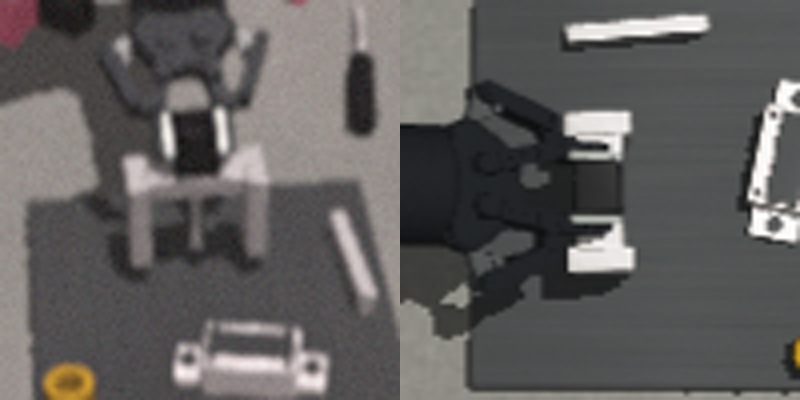

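The gauge is held upright above bare plate (its legs at crop (140,255) and (255,250)). I lower it now.

```bash
python3 -m inch '[{"dr":[0,0,0],"translation":[3,0,1.7],"gripper":1},{"dr":[0,0,0],"translation":[7,0,4],"gripper":1},{"dr":[0,0,0],"translation":[11,0,6.3],"gripper":1},{"dr":[0,0,0],"translation":[13.5,0,7.8],"gripper":1},{"dr":[0,0,0],"translation":[15,0,8.7],"gripper":1},{"dr":[0,0,0],"translation":[15,0,8.7],"gripper":1}]'; python3 -m inch '[{"dr":[0,0,0],"translation":[0.9,0,0.5],"gripper":1},{"dr":[0,0,0],"translation":[1.8,0,1],"gripper":1},{"dr":[0,0,0],"translation":[1.8,0,1],"gripper":1}]'; python3 c2.py 0
```

```text
clock: 7.68
eef_pos: [514.5, 60.4, 112.0]
ee_rot: [[-0.002, 1.0, -0.0], [0.498, 0.001, -0.867], [-0.867, -0.002, -0.498]]
contact_force: [-0.8, -0.6, -2.6]
width: 32.7
clock: 7.93
eef_pos: [514.6, 60.5, 110.4]
ee_rot: [[-0.001, 1.0, -0.0], [0.499, 0.001, -0.867], [-0.867, -0.001, -0.499]]
contact_force: [-0.4, -0.0, -2.5]
width: 33.1
clk 7.9333 q [ 0.4  0.6 -0.1  1.4 -0.9  2.3] tcp [514.6  60.5 110.4] F [-0.4 -0.  -2.5] w 33.120354541212905
[[-0.   1.  -0. ]
 [ 0.5  0.  -0.9]
 [-0.9 -0.  -0.5]]
dr [-0.   0.1  0.1] t [0.8 0.4 0.1] tcp [515.   60.8 109.6]
up in tool [-0.9 -0.  -0.5]
```

```bash
for i in 1 2; do python3 -m inch '[{"dr":[0,0,0],"translation":[0.9,0,0.5],"gripper":1},{"dr":[0,0,0],"translation":[0.9,0,0.5],"gripper":1},{"dr":[0,0,0],"translation":[0.9,0,0.5],"gripper":1}]' | grep -E "eef|contact"; done
```

```text
eef_pos: [514.7, 60.5, 109.4]
contact_force: [0.2, -1.1, -2.1]
eef_pos: [514.9, 60.5, 109.3]
contact_force: [0.1, 1.0, 4.4]
```

Contact with the plate; release, then back out along the tool axis.

```bash
python3 -m inch '[{"dr":[0,0,0],"translation":[0,0,0],"gripper":0.3},{"dr":[0,0,0],"translation":[0,0,0],"gripper":0},{"dr":[0,0,0],"translation":[0,0,0],"gripper":-1},{"dr":[0,0,0],"translation":[0,0,0],"gripper":-1},{"dr":[0,0,0],"translation":[0,0,0],"gripper":-1},{"dr":[0,0,0],"translation":[0,0,-5],"gripper":-1},{"dr":[0,0,0],"translation":[0,0,-20],"gripper":-1},{"dr":[0,0,0],"translation":[0,0,-45],"gripper":-1},{"dr":[0,0,0],"translation":[0,0,-75],"gripper":-1},{"dr":[0,0,0],"translation":[0,0,-100],"gripper":-1},{"dr":[0,0,0],"translation":[0,0,-100],"gripper":-1}]'
python3 - <<'E'
from fit import *
from go import st
st();o=[];V=[]
for c,(u,v) in(("side",(270,195)),("top",(270,238))):
    f=ctrl.grab_frame(c);o.append(cv2.resize(f["image"][v-50:v+50,u-50:u+50,::-1],(400,400),interpolation=2))
    L=[r for r in ctrl.trace(c,"gauge") if np.hypot(*(np.array(r["point"])-(u,v)))<35]
    if L:
        w=(f,L[0]["mask"].astype(np.float32));V.append(w);print(c,L[0]["conf"],fit([w],GA,stand(20),[515,72,1.57],[6,6,.1]))
print(fit(V,GA,stand(20),[515,72,1.57],[6,6,.1]))
cv2.imwrite("pics/g3.png",np.hstack(o))
E
```

```text
clock: 9.35
eef_pos: [515.2, 150.8, 160.0]
ee_rot: [[0.0, 1.0, 0.004], [0.5, 0.003, -0.866], [-0.866, 0.002, -0.5]]
contact_force: [0.6, -1.4, -0.1]
width: 85.5
clk 9.35 q [ 0.5  0.7  0.1  1.7 -0.8  2.4] tcp [515.2 150.8 160. ] F [ 0.6 -1.4 -0.1] w 85.5244754587172
[[ 0.   1.   0. ]
 [ 0.5  0.  -0.9]
 [-0.9  0.  -0.5]]
side 0.71 (array([515.1,  66.7,   1.6]), np.float64(0.1480414718389511))
top 0.74 (array([513.9,  73.1,   1.6]), np.float64(0.07138215005397797))
(array([515.1,  72.4,   1.6]), np.float64(0.2740664482116699))
```

View pics/g3.png

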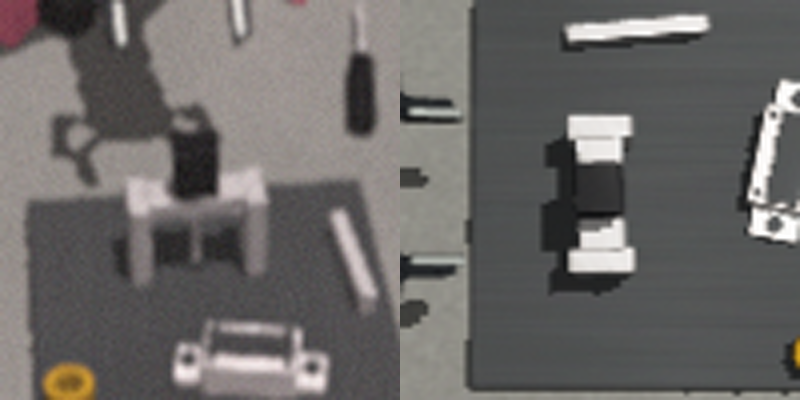

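The gauge stands free and square at (514.5,72), side crop (200,210). Next is the cap.

```bash
cat > c3.py <<'E'
from go import *
import sys
st()
need(tool([0,0,-1],eval(sys.argv[2])),eval(sys.argv[1]),ctrl.tcp_to_grasp)  # here: TCP position
E
python3 c3.py "[541,-191,110]" "[0,1,0]"; python3 c3.py "[520,60,270]" "[1,1,0]"
```

```text
clk 9.55 q [ 0.5  0.7  0.1  1.7 -0.8  2.4] tcp [514.4 146.7 157.8] F [ 0.1 -0.1 -0.3] w 85.33405764831943
[[-0.   1.  -0. ]
 [ 0.5  0.  -0.9]
 [-0.9 -0.  -0.5]]
dr [-46.9  46.7 -80.8] t [-126.9   26.6  316.6] tcp [ 541. -191.  110.]
clk 9.55 q [ 0.5  0.7  0.1  1.7 -0.8  2.4] tcp [514.4 146.7 157.8] F [ 0.1 -0.1 -0.3] w 85.33405764831943
[[-0.   1.  -0. ]
 [ 0.5  0.  -0.9]
 [-0.9 -0.  -0.5]]
dr [-23.6  56.8 -40.6] t [-140.5    5.4   19.3] tcp [520.  60. 270.]
```

```bash
python3 -m inch '[{"dr":[0,0,0],"translation":[-10,0,-6],"gripper":1},{"dr":[0,0,0],"translation":[-28,0,-16],"gripper":1},{"dr":[-2,4,-3],"translation":[-48,0,-28],"gripper":1},{"dr":[-4,9,-7],"translation":[-70,0,-40],"gripper":1},{"dr":[-6,14,-10],"translation":[-92,0,-48],"gripper":1},{"dr":[-8,20,-14],"translation":[-110,1,-46],"gripper":1},{"dr":[-10,25,-18],"translation":[-122,2,-38],"gripper":1},{"dr":[-13,31,-22],"translation":[-130,3,-26],"gripper":1},{"dr":[-15,36,-26],"translation":[-136,4,-12],"gripper":1},{"dr":[-17,41,-30],"translation":[-140,4,4],"gripper":1},{"dr":[-19,47,-33],"translation":[-140,5,19],"gripper":1},{"dr":[-22,53,-37],"translation":[-140,5,19],"gripper":1}]'; python3 c3.py "[541,-191,110]" "[0,1,0]"
```

```text
clock: 10.55
eef_pos: [518.8, 58.7, 270.9]
ee_rot: [[-0.657, 0.753, 0.037], [0.75, 0.657, -0.071], [-0.078, -0.019, -0.997]]
contact_force: [1.2, 0.2, -0.0]
width: 0.0
clk 10.55 q [-0.   0.2  0.   1.4 -0.1  0.8] tcp [518.8  58.7 270.9] F [ 1.2  0.2 -0. ] w 0.028897977864738324
[[-0.7  0.8  0. ]
 [ 0.8  0.7 -0.1]
 [-0.1 -0.  -1. ]]
dr [ -2.9   3.7 -48.8] t [-189.3 -144.3  179. ] tcp [ 541. -191.  110.]
```

```bash
python3 -m inch '[{"dr":[-1,1,-6],"translation":[-15,-12,2],"gripper":1},{"dr":[-1,2,-12],"translation":[-40,-31,5],"gripper":1},{"dr":[-2,3,-18],"translation":[-68,-52,8],"gripper":1},{"dr":[-2,3,-24],"translation":[-96,-73,12],"gripper":1},{"dr":[-3,3,-30],"translation":[-122,-94,22],"gripper":1},{"dr":[-3,3.7,-36],"translation":[-145,-112,45],"gripper":1},{"dr":[-3,3.7,-42],"translation":[-165,-127,75],"gripper":1},{"dr":[-2.9,3.7,-48.8],"translation":[-180,-138,110],"gripper":1},{"dr":[-2.9,3.7,-48.8],"translation":[-189,-144,145],"gripper":1},{"dr":[-2.9,3.7,-48.8],"translation":[-189.3,-144.3,170],"gripper":1},{"dr":[-2.9,3.7,-48.8],"translation":[-189.3,-144.3,179],"gripper":1},{"dr":[-2.9,3.7,-48.8],"translation":[-189.3,-144.3,179],"gripper":1}]'; python3 -m inch '[{"dr":[0,0,0],"translation":[0,0,0],"gripper":1},{"dr":[0,0,0],"translation":[0,0,0],"gripper":1}]' >/dev/null;  python3 c3.py "[541,-191,66]" "[0,1,0]"
```

```text
clock: 11.55
eef_pos: [540.0, -189.5, 108.6]
ee_rot: [[-1.0, 0.002, -0.005], [0.002, 1.0, -0.003], [0.005, -0.003, -1.0]]
contact_force: [0.0, 0.2, -0.0]
width: 0.0
clk 11.7167 q [-0.5  0.4 -0.1  1.1 -0.  -0.5] tcp [ 542.4 -189.5  112.4] F [ 0.4 -0.5  0.7] w 0.013110379408822625
[[-1.  0.  0.]
 [ 0.  1. -0.]
 [-0. -0. -1.]]
dr [-0.4  0.1 -0. ] t [ 1.5 -1.2 46.4] tcp [ 541. -191.   66.]
```

```bash
python3 -m inch '[{"dr":[0,0,0],"translation":[1.5,-1.2,8],"gripper":1},{"dr":[0,0,0],"translation":[1.5,-1.2,20],"gripper":1},{"dr":[0,0,0],"translation":[1.5,-1.2,32],"gripper":1},{"dr":[0,0,0],"translation":[1.5,-1.2,40],"gripper":1},{"dr":[0,0,0],"translation":[1.5,-1.2,46],"gripper":1},{"dr":[0,0,0],"translation":[1.5,-1.2,50],"gripper":1},{"dr":[0,0,0],"translation":[1.5,-1.2,53],"gripper":1},{"dr":[0,0,0],"translation":[1.5,-1.2,55],"gripper":1},{"dr":[0,0,0],"translation":[1.5,-1.2,56],"gripper":1},{"dr":[0,0,0],"translation":[1.5,-1.2,56],"gripper":1}]'
python3 -m inch '[{"dr":[0,0,0],"translation":[0,0,0.5],"gripper":1},{"dr":[0,0,0],"translation":[0,0,1],"gripper":1},{"dr":[0,0,0],"translation":[0,0,1],"gripper":1}]'
```

```text
clock: 12.55
eef_pos: [540.2, -190.7, 55.1]
ee_rot: [[-1.0, 0.0, -0.0], [0.0, 1.0, -0.005], [0.0, -0.005, -1.0]]
contact_force: [-2.4, 2.2, 4.6]
width: -0.2
clock: 12.8
eef_pos: [540.2, -190.7, 55.0]
ee_rot: [[-1.0, 0.0, 0.0], [0.0, 1.0, -0.006], [-0.0, -0.006, -1.0]]
contact_force: [-5.5, 3.3, 13.4]
width: 0.2
```

```bash
python3 -m inch '[{"dr":[0,0,0],"translation":[0,0,0.5],"gripper":1},{"dr":[0,0,0],"translation":[0,0,1],"gripper":1},{"dr":[0,0,0],"translation":[0,0,1],"gripper":1}]'
```

```text
clock: 13.05
eef_pos: [540.3, -190.7, 54.9]
ee_rot: [[-1.0, 0.0, 0.001], [0.0, 1.0, -0.006], [-0.001, -0.006, -1.0]]
contact_force: [-7.7, 4.6, 22.5]
width: -0.4
```

The cap is home: motion stopped at z≈55 with force rising to 22 N. I retreat and go to the gauge.

```bash
python3 -m inch '[{"dr":[0,0,0],"translation":[0,0,-10],"gripper":1},{"dr":[0,0,0],"translation":[0,0,-35],"gripper":1},{"dr":[0,0,0],"translation":[0,0,-70],"gripper":1},{"dr":[0,0,6],"translation":[0,20,-105],"gripper":-1},{"dr":[0,0,12],"translation":[2,45,-135],"gripper":-1},{"dr":[0,0,18],"translation":[5,75,-155],"gripper":-1},{"dr":[0,0,25],"translation":[8,105,-165],"gripper":-1},{"dr":[0,0,32],"translation":[12,135,-165],"gripper":-1},{"dr":[0,0,39],"translation":[16,165,-165],"gripper":-1},{"dr":[0,0,46],"translation":[20,195,-165],"gripper":-1},{"dr":[0,0,53],"translation":[24,220,-165],"gripper":-1},{"dr":[0,0,60],"translation":[26,240,-165],"gripper":-1}]'
python3 - <<'E'
from fit import *
f=ctrl.grab_frame("side")
for r in ctrl.landmark_of("side","cap_top")[:2]: print("cap side",r["conf"],r["point"],onz(f,r["point"],55))
for r in ctrl.trace("side","cap_top")[:2]: print(r["conf"],r["point"],r["mask"].sum())
for r in ctrl.trace("side","carrier")[:2]: print(r["conf"],r["point"], fit([(f,r["mask"].astype(np.float32))],CA,stand(20),[541,-191,.02],[5,5,.1]) if r["point"][1]>250 else "")
E
python3 c3.py "[514.5,72,104]" "[1,0,0]"
```

```text
clock: 14.05
eef_pos: [514.0, 51.9, 216.9]
ee_rot: [[-0.495, 0.869, 0.0], [0.869, 0.495, -0.005], [-0.005, -0.002, -1.0]]
contact_force: [0.5, -0.4, 0.4]
width: 85.9
cap side 0.66 [292.4, 260.9] [ 550.24918528 -186.39355299   55.        ]
0.69 [290.0, 262.7] 131
0.84 [291.5, 272.1] (array([ 5.44232155e+02, -1.92043903e+02,  9.54382292e-03]), np.float64(0.07145468145608902))
clk 14.25 q [-0.1  0.2 -0.1  1.3 -0.   1. ] tcp [514.6  50.2 216.5] F [ 0.1  0.1 -0.1] w 85.44516073887141
[[-0.5  0.9 -0. ]
 [ 0.9  0.5 -0. ]
 [-0.  -0.  -1. ]]
dr [-0.1  0.3 30.2] t [ 19.5  11.2 112.4] tcp [514.5  72.  104. ]
```

```bash
python3 -m inch '[{"dr":[0,0,6],"translation":[6,4,0],"gripper":-1},{"dr":[0,0,12],"translation":[12,7,5],"gripper":-1},{"dr":[0,0,18],"translation":[17,10,12],"gripper":-1},{"dr":[0,0,24],"translation":[19.5,11,22],"gripper":-1},{"dr":[0,0,30],"translation":[19.5,11.2,35],"gripper":-1},{"dr":[0,0,30.2],"translation":[19.5,11.2,50],"gripper":-1},{"dr":[0,0,30.2],"translation":[19.5,11.2,50],"gripper":-1},{"dr":[0,0,30.2],"translation":[19.5,11.2,50],"gripper":-1}]'
python3 - <<'E'
from fit import *
np.set_printoptions(precision=3,suppress=True)
f=ctrl.grab_frame("top")
for r in ctrl.trace("top","cap_top")[:1]:
    m=r["mask"]; q=max(cv2.findContours(m.astype(np.uint8),0,2)[0],key=len)[:,0];print("cap",r["conf"],r["point"],cv2.minEnclosingCircle(np.array([onz(f,p,55)[:2] for p in q],np.float32)),onz(f,r["point"],55),onz(f,r["point"],53))
for r in ctrl.landmark_of("top","cap_top")[:1]: print(r["conf"],onz(f,r["point"],55))
for r in ctrl.trace("top","carrier")[:1]: print(r["conf"],r["point"],fit([(f,r["mask"].astype(np.float32))],CA,stand(20),[541,-191,.02],[5,5,.1]))
cv2.imwrite("pics/g4.png",cv2.resize(f["image"][180:300,230:400,::-1],(765,540),interpolation=2))
E
python3 c3.py "[514.5,72,104]" "[1,0,0]"
```

```text
clock: 14.92
eef_pos: [514.4, 71.2, 165.8]
ee_rot: [[0.003, 1.0, -0.002], [1.0, -0.003, -0.005], [-0.005, -0.002, -1.0]]
contact_force: [0.5, -0.2, 0.7]
width: 85.2
0.41 [ 543.811 -186.591   55.   ]
0.97 [362.6, 225.7] (array([ 543.132, -190.254,    0.008]), np.float64(0.0750984251499176))
clk 15.1167 q [-0.   0.2 -0.2  1.2 -0.   1.6] tcp [515.   71.8 166.9] F [-1.  -0.7 -0. ] w 85.28681341323038
[[ 0.  1.  0.]
 [ 1. -0. -0.]
 [-0.  0. -1.]]
dr [ 0.   0.3 -0.2] t [ 0.5 -0.5 62.9] tcp [514.5  72.  104. ]
```

View pics/g4.png

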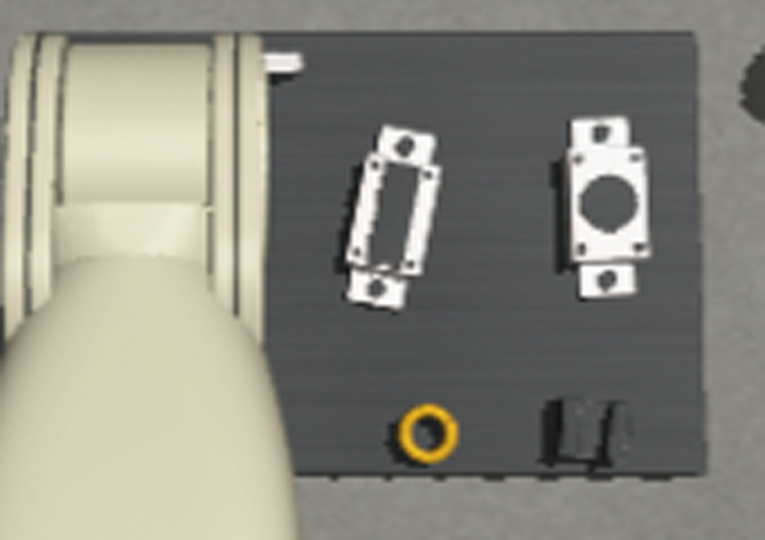

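The picture shows the cap flush, centred at px ≈ (365.1,224.9), with the other carrier untouched. Now I descend onto the barrel and grip.

```bash
python3 -m inch '[{"dr":[0,0.3,0],"translation":[0,-0.5,8],"gripper":-1},{"dr":[0,0.3,0],"translation":[0,-0.5,22],"gripper":-1},{"dr":[0,0.3,0],"translation":[0,-0.5,38],"gripper":-1},{"dr":[0,0.3,0],"translation":[0,-0.5,50],"gripper":-1},{"dr":[0,0.3,0],"translation":[0,-0.5,58],"gripper":-1},{"dr":[0,0.3,0],"translation":[0,-0.5,63],"gripper":-1},{"dr":[0,0.3,0],"translation":[0,-0.5,63],"gripper":-1},{"dr":[0,0.3,0],"translation":[0,-0.5,63],"gripper":-1}]'; python3 -m inch '[{"dr":[0,0,0],"translation":[0,0,0],"gripper":1},{"dr":[0,0,0],"translation":[0,0,0],"gripper":1},{"dr":[0,0,0],"translation":[0,0,0],"gripper":1},{"dr":[0,0,0],"translation":[0,0,0],"gripper":1},{"dr":[0,0,0],"translation":[0,0,0],"gripper":1},{"dr":[0,0,0],"translation":[0,0,0],"gripper":1},{"dr":[0,0,0],"translation":[0,0,0],"gripper":1},{"dr":[0,0,0],"translation":[0,0,0],"gripper":1},{"dr":[0,0,0],"translation":[0,0,0],"gripper":1}]' 80
python3 - <<'E'
from h import *
f=ctrl.grab_frame("top");print(onz(f,[365.1,224.9],55))
E
python3 c3.py "[543,-191,220]" "[0,1,0]"
```

```text
clock: 15.78
eef_pos: [514.0, 71.8, 103.2]
ee_rot: [[0.004, 1.0, -0.001], [1.0, -0.004, 0.0], [0.0, -0.001, -1.0]]
contact_force: [-0.8, -0.2, 0.4]
width: 85.5
clock: 16.53
eef_pos: [514.2, 71.8, 103.3]
ee_rot: [[0.004, 1.0, 0.0], [1.0, -0.004, -0.0], [-0.0, 0.0, -1.0]]
contact_force: [1.0, 0.9, 6.6]
width: 33.3
[ 541.19949072 -191.43842959   55.        ]
clk 16.5833 q [-0.   0.3 -0.3  1.  -0.   1.6] tcp [514.2  71.8 103.4] F [ 0.2 -0.1  5. ] w 33.391378188296486
[[ 0.  1.  0.]
 [ 1. -0. -0.]
 [-0.  0. -1.]]
dr [  0.    0.  -90.2] t [-262.7   29.9 -116.6] tcp [ 543. -191.  220.]
```

```bash
python3 -m inch '[{"dr":[0,0,0],"translation":[0,0,-6],"gripper":1},{"dr":[0,0,0],"translation":[0,0,-22],"gripper":1},{"dr":[0,0,0],"translation":[0,0,-48],"gripper":1},{"dr":[0,0,-4],"translation":[-8,1,-78],"gripper":1},{"dr":[0,0,-10],"translation":[-24,3,-100],"gripper":1},{"dr":[0,0,-17],"translation":[-46,5,-112],"gripper":1},{"dr":[0,0,-24],"translation":[-70,8,-116],"gripper":1},{"dr":[0,0,-31],"translation":[-94,11,-116],"gripper":1},{"dr":[0,0,-38],"translation":[-118,14,-116],"gripper":1},{"dr":[0,0,-45],"translation":[-142,16,-116],"gripper":1},{"dr":[0,0,-52],"translation":[-164,19,-116],"gripper":1},{"dr":[0,0,-59],"translation":[-186,21,-116],"gripper":1}]'; python3 c3.py "[542,-191,220]" "[0,1,0]"
```

```text
clock: 17.58
eef_pos: [533.7, -115.3, 218.6]
ee_rot: [[-0.858, 0.514, -0.002], [0.514, 0.858, 0.001], [0.002, -0.001, -1.0]]
contact_force: [1.0, 0.1, -3.3]
width: 33.3
clk 17.5833 q [-0.4  0.3 -0.   1.3 -0.   0.2] tcp [ 533.7 -115.3  218.6] F [ 1.   0.1 -3.3] w 33.25295144389494
[[-0.9  0.5 -0. ]
 [ 0.5  0.9  0. ]
 [ 0.  -0.  -1. ]]
dr [ -0.   -0.1 -30.9] t [-46.  -60.7  -1.5] tcp [ 542. -191.  220.]
```

```bash
python3 -m inch '[{"dr":[0,0,-6],"translation":[-10,-13,0],"gripper":1},{"dr":[0,0,-13],"translation":[-22,-29,0],"gripper":1},{"dr":[0,0,-20],"translation":[-33,-43,0],"gripper":1},{"dr":[0,0,-26],"translation":[-41,-54,0],"gripper":1},{"dr":[0,0,-30],"translation":[-45,-60,0],"gripper":1},{"dr":[0,0,-30.9],"translation":[-46,-60.7,0],"gripper":1},{"dr":[0,0,-30.9],"translation":[-46,-60.7,0],"gripper":1},{"dr":[0,0,-30.9],"translation":[-46,-60.7,0],"gripper":1},{"dr":[0,0,-30.9],"translation":[-46,-60.7,0],"gripper":1}]'; python3 c3.py "[542,-191,150]" "[0,1,0]"
```

```text
clock: 18.33
eef_pos: [541.9, -189.3, 218.9]
ee_rot: [[-1.0, 0.007, -0.001], [0.007, 1.0, 0.0], [0.001, 0.0, -1.0]]
contact_force: [-0.2, -0.4, -2.6]
width: 33.5
clk 18.3333 q [-0.5  0.3  0.1  1.3 -0.  -0.5] tcp [ 541.9 -189.3  218.9] F [-0.2 -0.4 -2.6] w 33.541398212774325
[[-1.  0. -0.]
 [ 0.  1.  0.]
 [ 0.  0. -1.]]
dr [ 0.  -0.1 -0.4] t [-0.2 -1.7 68.9] tcp [ 542. -191.  150.]
```

```bash
python3 -m inch '[{"dr":[0,0,-0.4],"translation":[0,-1.7,8],"gripper":1},{"dr":[0,0,-0.4],"translation":[0,-1.7,24],"gripper":1},{"dr":[0,0,-0.4],"translation":[0,-1.7,42],"gripper":1},{"dr":[0,0,-0.4],"translation":[0,-1.7,56],"gripper":1},{"dr":[0,0,-0.4],"translation":[0,-1.7,64],"gripper":1},{"dr":[0,0,-0.4],"translation":[0,-1.7,66],"gripper":1},{"dr":[0,0,-0.4],"translation":[0,-1.7,66],"gripper":1},{"dr":[0,0,-0.4],"translation":[0,-1.7,66],"gripper":1}]'; python3 c3.py "[542,-191,103.3]" "[0,1,0]"
python3 - <<'E'
from fit import *
o=[];z0=20+float(ctrl.read_state()["eef_pos"][2])-103.3
for c,(u,v) in(("side",(290,255)),("top",(365,228))):
    f=ctrl.grab_frame(c);o.append(cv2.resize(f["image"][v-50:v+50,u-50:u+50,::-1],(400,400),interpolation=2))
    for r in ctrl.trace(c,"gauge"):
        if np.hypot(*(np.array(r["point"])-(u,v)))<40: print(c,r["conf"],fit([(f,r["mask"].astype(np.float32))],GA,stand(z0),[542,-191,0],[5,5,.1]))
cv2.imwrite("pics/g5.png",np.hstack(o))
E
```

```text
clock: 19.0
eef_pos: [542.3, -191.7, 153.6]
ee_rot: [[-1.0, -0.001, -0.0], [-0.001, 1.0, -0.0], [0.0, -0.0, -1.0]]
contact_force: [-0.8, 0.4, -3.5]
width: 33.2
clk 19.0 q [-0.5  0.3 -0.1  1.2 -0.  -0.5] tcp [ 542.3 -191.7  153.6] F [-0.8  0.4 -3.5] w 33.213106087029544
[[-1. -0. -0.]
 [-0.  1. -0.]
 [ 0. -0. -1.]]
dr [-0.  -0.   0.1] t [ 0.3  0.7 50.3] tcp [ 542.  -191.   103.3]
side 0.85 (array([ 5.42782383e+02, -1.91516619e+02,  8.28497903e-03]), np.float64(0.388418585062027))
top 0.42 (array([ 5.41636962e+02, -1.86361216e+02,  1.15273461e-01]), np.float64(3.7998311519622803))
```

View pics/g5.png

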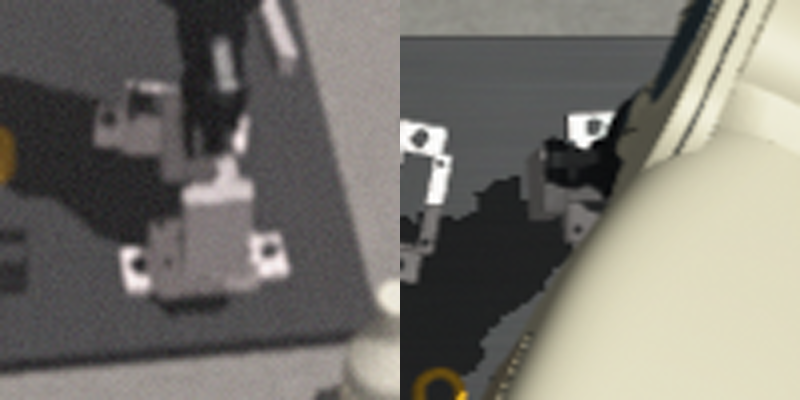

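Side fit of the gauge is (542.8,−191.5), which matches the carrier, and its near leg sits in front of the carrier block. I lower it gently.

```bash
python3 -m inch '[{"dr":[0,0,0],"translation":[0,0.5,4],"gripper":1},{"dr":[0,0,0],"translation":[0,0.5,10],"gripper":1},{"dr":[0,0,0],"translation":[0,0.5,16],"gripper":1},{"dr":[0,0,0],"translation":[0,0.5,22],"gripper":1},{"dr":[0,0,0],"translation":[0,0.5,28],"gripper":1},{"dr":[0,0,0],"translation":[0,0.5,34],"gripper":1},{"dr":[0,0,0],"translation":[0,0.5,39],"gripper":1},{"dr":[0,0,0],"translation":[0,0.5,43],"gripper":1},{"dr":[0,0,0],"translation":[0,0.5,46],"gripper":1},{"dr":[0,0,0],"translation":[0,0.5,48],"gripper":1},{"dr":[0,0,0],"translation":[0,0.5,48],"gripper":1},{"dr":[0,0,0],"translation":[0,0.5,48],"gripper":1}]'
python3 -m inch '[{"dr":[0,0,0],"translation":[0,0,1],"gripper":1},{"dr":[0,0,0],"translation":[0,0,1.5],"gripper":1},{"dr":[0,0,0],"translation":[0,0,1.5],"gripper":1},{"dr":[0,0,0],"translation":[0,0,1.5],"gripper":1}]'
```

```text
clock: 20.2
eef_pos: [541.8, -191.1, 105.0]
ee_rot: [[-1.0, -0.001, -0.001], [-0.001, 1.0, 0.0], [0.001, 0.0, -1.0]]
contact_force: [-0.0, 0.7, -1.7]
width: 33.3
clock: 20.53
eef_pos: [541.9, -191.2, 103.5]
ee_rot: [[-1.0, -0.001, -0.001], [-0.001, 1.0, -0.0], [0.001, -0.0, -1.0]]
contact_force: [0.1, 0.2, -2.1]
width: 33.5
```

```bash
for i in 1 2; do python3 -m inch '[{"dr":[0,0,0],"translation":[0,0,0.5],"gripper":1},{"dr":[0,0,0],"translation":[0,0,0.5],"gripper":1},{"dr":[0,0,0],"translation":[0,0,0.5],"gripper":1}]' | grep -E "eef|contact"; done
```

```text
eef_pos: [542.0, -191.2, 103.4]
contact_force: [-1.9, 2.3, 4.9]
eef_pos: [542.0, -191.1, 103.4]
contact_force: [-2.6, 3.7, 9.8]
```

```bash
python3 -m inch '[{"dr":[0,0,0],"translation":[0,0,-0.5],"gripper":0.3},{"dr":[0,0,0],"translation":[0,0,-0.5],"gripper":0},{"dr":[0,0,0],"translation":[0,0,-0.5],"gripper":-1},{"dr":[0,0,0],"translation":[0,0,-0.5],"gripper":-1},{"dr":[0,0,0],"translation":[0,0,-0.5],"gripper":-1},{"dr":[0,0,0],"translation":[0,0,-8],"gripper":-1},{"dr":[0,0,0],"translation":[0,0,-25],"gripper":-1},{"dr":[0,0,0],"translation":[0,0,-50],"gripper":-1},{"dr":[0,0,0],"translation":[0,0,-85],"gripper":-1},{"dr":[0,0,0],"translation":[0,0,-120],"gripper":-1},{"dr":[0,0,0],"translation":[0,30,-130],"gripper":-1},{"dr":[0,0,0],"translation":[0,65,-130],"gripper":-1}]'; python3 -m inch '[{"dr":[0,0,0],"translation":[0,40,0],"gripper":-1},{"dr":[0,0,0],"translation":[0,80,0],"gripper":-1},{"dr":[0,0,0],"translation":[0,120,0],"gripper":-1},{"dr":[0,0,0],"translation":[0,160,0],"gripper":-1},{"dr":[0,0,0],"translation":[0,200,0],"gripper":-1},{"dr":[0,0,0],"translation":[0,230,0],"gripper":-1},{"dr":[0,0,0],"translation":[0,230,0],"gripper":-1}]';  python3 - <<'E'
from fit import *
o=[];V=[]
for c,(u,v) in(("side",(290,250)),("top",(365,228))):
    f=ctrl.grab_frame(c);o.append(cv2.resize(f["image"][v-50:v+50,u-50:u+50,::-1],(400,400),interpolation=2))
    for r in ctrl.trace(c,"gauge"):
        if np.hypot(*(np.array(r["point"])-(u,v)))<40: print(c,r["conf"],fit([(f,r["mask"].astype(np.float32))],GA,stand(20),[542,-191,0],[5,5,.1]))
cv2.imwrite("pics/g6.png",np.hstack(o))
E
```

```text
clock: 22.03
eef_pos: [543.2, -127.6, 236.2]
ee_rot: [[-1.0, 0.002, 0.005], [0.002, 1.0, -0.003], [-0.005, -0.003, -1.0]]
contact_force: [0.5, 0.5, -0.8]
width: 85.3
clock: 22.62
eef_pos: [541.2, 108.6, 233.1]
ee_rot: [[-1.0, -0.006, -0.0], [-0.006, 1.0, 0.001], [0.0, 0.001, -1.0]]
contact_force: [-0.3, 0.0, 0.2]
width: 85.2
side 0.75 (array([ 5.43140875e+02, -1.90195713e+02, -8.01770058e-03]), np.float64(0.08960109949111938))
top 0.93 (array([ 5.41191709e+02, -1.88664950e+02,  1.92951428e-02]), np.float64(0.10409767925739288))
```

View pics/g6.png

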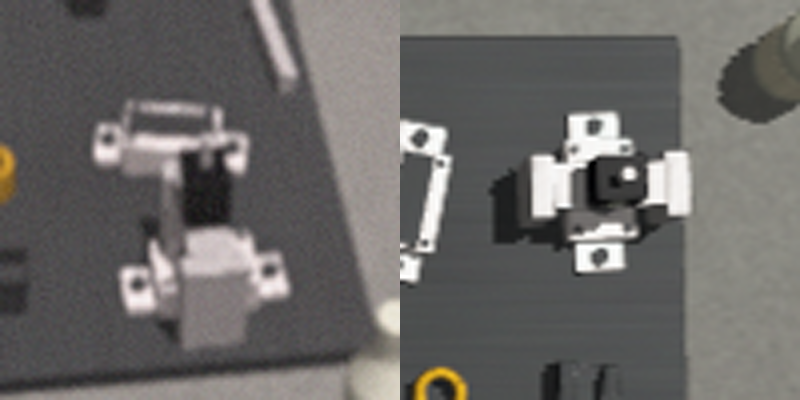

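The gauge stands upright across the round-cap carrier with its rod showing above the barrel, at top crop (628,173). The fit puts it about 2–3 mm from the cap centre, so I hand in.

```bash
python3 -c "
from plant import ctrl
s=ctrl.read_state();print(s['clock'],s['contact_force'],max(map(abs,s['joint_velocities'])));ctrl.sign_off()"
```

```text
22.8167 [ 0.10272919  0.10426001 -0.10522935] 0.01872928873804459
the job is handed in; nothing more can be done
```

The job is done and handed in at 22.8 s of the 64 s allowed. No verdict was reported, so what follows rests on my own checks.

- **Standing on the bare plate:** I gripped the gauge by its barrel, turned it upright and released it on the bare area at about (514.5, 72). The picture showed it standing free and square. I took its zero reading from that, as I could not measure it directly.
- **Pressing the cap:** I pressed with the closed fingers until they stopped at z ≈ 55 mm, the expected home height, while the force rose to 22 N. The next top view looked consistent with the cap being flush.
- **Placing over the carrier:** I re-gripped the barrel from above and lowered the gauge until the legs touched the plate. They touched at the same tool height as when I gripped it on the bare plate, and I then released it.

**Last checks:** The final pictures show the gauge upright across the round-cap carrier, with its rod out of the top of the barrel. Nothing was touching the arm. The side camera fit puts the gauge at (543.1, −190.2) and the top camera at (541.2, −188.7). The cap is at about (541–543, −191), so it is off by roughly 1–3 mm against the 10 mm limit. The two cameras disagree by about 2 mm, which matches their calibration error.

**Not checked:** I did not measure the 35 mm reading. I also did not measure the bystanders again, but those in the close-up views (oblong-cap carrier, bush, V-block, parallel, oil bottle) looked undisturbed.

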